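# Show where the missing wheel nut goes

## Task

The wheel hub on the bench has one stud without its nut: show the mechanic which nut goes where. Point straight down at the loose yellow-capped nut on the bench, then at the bare stud on the hub, each time coming down from straight above, keeping the fingertips still about 3 cm over it for a good two seconds without contact, then rising well clear before moving across; then press the green button on the call box fully down and let go. Point at nothing else, and touch neither the hub, nor any loose part, tool, can or jar on the bench; leave the red button alone.

Things in the scene. Friction and masses are not known exactly. Their poses are not given: they have to be found in the camera images.
- loose_nut_top (a point): centre of the top of the loose wheel nut, which stands upright on the bench: steel hexagon nut 35 mm across corners on a round foot 40 mm in diameter and 6 mm high, with a yellow cap 33 mm in diameter; 38 mm tall in all, so this point is 38 mm above the bench
- loose_nut: the same loose wheel nut; origin at the centre of its underside on the bench, z up
- hub: fixed wheel hub, flange up: dark barrel (150 mm across, 60 mm high), red round flange (210 mm across, top 76 mm above the bench), dark centre boss (72 mm across) up to 101 mm. Five studs on a circle of 70 mm radius, 82 mm apart; four carry nuts capped like the loose one, one is bare. Origin on the bench under its centre; x axis towards the bare stud; turned any way
- bare_stud (a point): centre of the top of the bare stud on the hub: plain silvery threaded pin, 19 mm in diameter, standing 42 mm out of the red flange; this point is 118 mm above the bench
- capped_nut1 (a point): centre of the top of a yellow-capped nut (33 mm cap) that is already on the hub, 72 degrees round from the bare stud (anticlockwise from above), 114 mm above the bench
- capped_nut2 (a point): centre of the top of a yellow-capped nut (33 mm cap) that is already on the hub, 144 degrees round from the bare stud (anticlockwise from above), 114 mm above the bench
- capped_nut3 (a point): centre of the top of a yellow-capped nut (33 mm cap) that is already on the hub, 216 degrees round from the bare stud (anticlockwise from above), 114 mm above the bench
- capped_nut4 (a point): centre of the top of a yellow-capped nut (33 mm cap) that is already on the hub, 288 degrees round from the bare stud (anticlockwise from above), 114 mm above the bench
- bearing: loose steel bearing ring lying flat, 62 mm outside, 30 mm inside diameter, 18 mm high; origin at the centre of its underside, z up
- socket: loose black wrench socket standing upright, 36 mm in diameter, 40 mm tall; origin at the centre of its underside, z up
- plug: loose blue plastic plug, foot 42 mm in diameter, 30 mm tall; origin at the centre of its underside, z up
- callbox: fixed grey call box, 62 x 124 x 36 mm high, with two round buttons on top 64 mm apart, the green one towards its +y side and the red one towards its -y side; origin at the centre of its underside, z up
- green_button_top (a point): centre of the top of the green button (32 mm in diameter), when up 58 mm above the bench; it is pressed straight down
- green_button (a joint): travel of the green button in m: 0 up, 0.006 fully down (about 5 N; a spring brings it back)
- red_button_top (a point): centre of the top of the red button, same size and height as the green one; leave alone
- red_button (a joint): travel of the red button in m: 0 up, 0.006 fully down
- spray_can: loose red spray can with a yellow band, 60 mm in diameter, 150 mm tall, standing; origin at the centre of its underside
- grease_jar: loose amber jar with a black cap, 70 mm in diameter, 90 mm tall, standing; origin at the centre of its underside
- wrench: loose steel wrench lying flat on the bench near the far edge, less than 20 mm high, along its x axis
- screwdriver: loose screwdriver with an orange handle lying on the bench, about 30 mm high, along its x axis
There are look-alikes about, which are no part of the job. Leave any blue or brown look-alike of the callbox alone. What is shaped like the loose_nut but purple is not meant.

How it is judged:
By the outcome, as a careful person would: the job done as asked, in the order asked, and still so for the second after the job is handed in, with the robot touching nothing.
It also fails if it takes over 56 s, if anything falls off the work surface, if the arm or the gripper's body presses on something with over 40 N, if the wrist force passes 120 N, or if a joint passes its speed limit or range.

## Robot

A 6-joint arm with a two-finger parallel gripper is mounted at the origin on the work surface. World frame = base frame: x ahead of the robot, y to its left, z up, the work surface at z = 0. Lengths are in mm, angles in rad, forces in N, time in s.
With the tool pointing down it reaches from about 400 to 925 mm from the base axis. Payload 3.4 kg.
Tool frame: the origin (TCP) lies between the finger pads, 19 mm behind the fingertips; this is the grasp point; z points along the fingers, y is the line along which they close (so a half turn about z gives the same grasp; the last joint's range is limited). The gripper opens to 85 mm and grips with 20 to 120 N. Pads are 22 mm wide; open, the fingers measure 114 mm over their backs; the gripper's body (76 mm by 85 mm) begins 54 mm behind the grasp point. The pads swing forward as they close: fully open they stand 13 mm farther back than shut.
Start: joints at [1.147, 0.307, 1.506, -0, 1.328, -0.073], TCP at [197.622, 539.979, 250.005] pointing down, gripper open.
Joint ranges: [-3.12, 3.12], [-1.05, 2.28], [0.14, 2.33], [-1.42, 4.57], [0.1, 2.73], [-2.68, 2.68]. Speed limits (rad/s): [2.57, 2.57, 3.14, 3.14, 3.14, 3.14].

## Interface

Orientations are given as a unit quaternion [w, x, y, z].
In Python, from bench import manip gives the robot as it stands.
- The arm moves only by the tool move_arm, never from a script. Its argument "commands" is one flat list of numbers, 5 for each row, row after row: the finger opening in m, from 0 to 0.0854, then the shift along the world's x, y, z in m, then the turn about the world's z in degrees. In form: [gripper, x, y, z, yaw, gripper, x, y, z, yaw, ...]. A call has 1 to 5 rows; each row is the pose to reach, as a shift and turn from the pose commanded when the call began; what a row does not reach only later rows make up. A row lasts 1/12 s, in which the tool goes at most 41.7 mm and 7.16 degrees, less where a joint would pass 70% of its speed; a pose out of reach is approached as far as the arm can. A call with a gripper value outside its range is refused whole. The fingers move at their own pace and stop on an object; "newtons" is the grip in N (left out, the last holds). Time passes only in rows, so rows that repeat a pose let the fingers close. It gives the time, the measured TCP pose, the force, the opening and the grip force at its end, in the units of the state.
- manip.read_state(): the state, without advancing time (a new reading comes with each control period).
- manip.grab_frame(name): name is "side" or "top" or "wrist"; returns a dict with "img" (400x640x3 uint8, red, green, blue), "depth" (400x640 float32, mm along the optical axis (not along the pixel's ray), 0 where there is no reading), "intrinsics" (3x3 intrinsics, pixels), "distortion" ([k1, k2, p1, p2, k3] as OpenCV has them; the pictures are not rectified), "extrinsics" (4x4, takes a point from camera to world coordinates); the wrist camera has in their place "mount" (4x4, takes a point from camera to tool coordinates, whose origin is the TCP and whose axes are the flange's). Camera axes: x right, y down, z forward; pixel columns grow to the right and rows downward; lengths in mm; the calibration is good to about 2 mm. A picture is of the moment at which its call begins: read the wrist's pose just before it.
- manip.hand_in(): hands the job in; it is judged then, once.
The state is a dict: "clock": time; "q": joint angles; "qvel": joint speeds; "joint_torque": joint torques, N m; "eef_pos": TCP position; "ee_rot": TCP orientation; "ft_force": force on the tool from outside, world axes, zero at the start; "ft_torque": the same for the moment, N m; "width": finger opening in mm; "gripper_force": force on a finger pad.
Only numpy, scipy, OpenCV 4.12 (cv2) and the standard library are available. Lean on these libraries where they do the work, as an engineer would, in place of code of your own. Each camera call takes 0.05 s, during which the arm holds its last target. There are 200 camera calls.

## Working session

There is one attempt and no reset: what is moved stays moved. The work goes in short steps, Python scripts to look and compute and a tool call to move; the robot and the scene stay as the last step left them, time stands still between calls to the robot, and variables do not carry over. Pictures are saved under pics/ and viewed, at most 10 in all, crops included, and the job is handed in when it is done.

Besides the shell and the picture viewer there is one more tool, called after "Request:" as a command line: name --argument value ..., lists and objects as JSON in quotes. move_arm: Moves the arm, as the interface text tells. Its arguments: {"type":"object","properties":{"commands":{"type":"array","items":{"type":"number"}},"newtons":{"type":"number"}},"required":["commands"]}

```bash
mkdir -p pics; cat > h.py <<'E'
import numpy as np, cv2, pickle
from bench import manip
def ray_pts(f,uv,z):
    uv=np.array(uv,float).reshape(-1,1,2)
    n=cv2.undistortPoints(uv,np.array(f["intrinsics"],float),np.array(f["distortion"],float)).reshape(-1,2)
    E=np.array(f["extrinsics"]);d=np.c_[n,np.ones(len(n))]@E[:3,:3].T;o=E[:3,3]
    return o+d*((z-o[2])/d[:,2])[:,None]
E
python3 - <<'E'
from h import *
for n in("top","side"):
    f=manip.grab_frame(n);pickle.dump(f,open(n+".pkl","wb"))
    cv2.imwrite(f"pics/{n}.png",f["img"][:,:,::-1]);print(np.round(f["extrinsics"],2).tolist(),np.round(f["intrinsics"],1).tolist())
print(manip.read_state()["clock"])
E
```

```text
[[-0.07, -0.97, 0.23, 177.73], [-1.0, 0.06, -0.01, -45.26], [-0.0, -0.23, -0.97, 1674.87], [0.0, 0.0, 0.0, 1.0]] [[493.9, 0.0, 313.0], [0.0, 493.9, 197.7], [0.0, 0.0, 1.0]]
[[0.92, -0.24, 0.32, 139.86], [-0.4, -0.55, 0.74, -928.98], [-0.01, -0.8, -0.6, 817.62], [0.0, 0.0, 0.0, 1.0]] [[360.9, 0.0, 316.4], [0.0, 360.9, 198.9], [0.0, 0.0, 1.0]]
0.1
```

View pics/top.png

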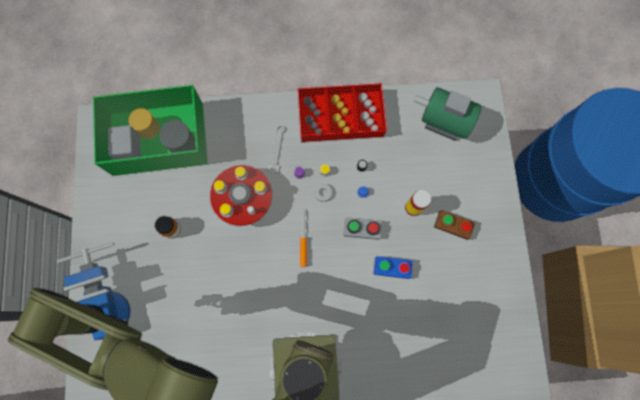

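View pics/side.png

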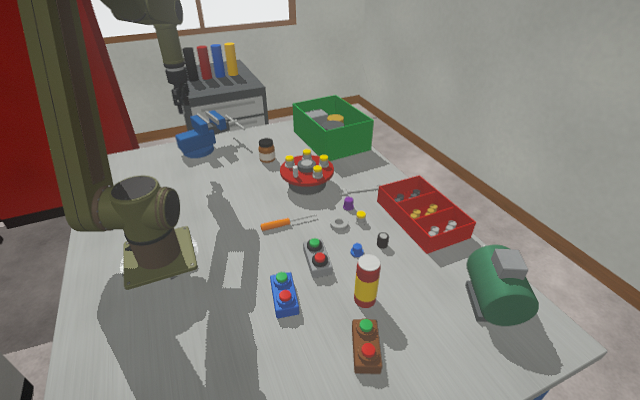

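Top view: the loose nut candidates are yellow (325,169) and purple (299,172). Yellow fits, since purple is excluded. The hub is at (241,195), with capped nuts at (219,186), (240,172), (260,187) and (226,209), and what looks like the bare stud at (251,210). The call box candidates are grey (363,228), blue (393,267) and brown (455,224). Grey fits, and its green button is at (354,226). I'll confirm with a crop and measure.

```bash
python3 - <<'E'
from h import *
F={n:pickle.load(open(n+".pkl","rb")) for n in("top","side")}
c=F["top"]["img"][150:250,200:400,::-1]
cv2.imwrite("pics/crop.png",cv2.resize(c,None,fx=4,fy=4,interpolation=cv2.INTER_CUBIC))
def blobs(f,lo,hi,box):
    h=cv2.cvtColor(f["img"],cv2.COLOR_RGB2HSV);m=cv2.inRange(h,lo,hi)
    k=np.zeros_like(m);x0,y0,x1,y1=box;k[y0:y1,x0:x1]=m[y0:y1,x0:x1]
    n,_,s,c=cv2.connectedComponentsWithStats(k)
    return [c[i] for i in range(1,n) if s[i,4]>8]
Y=((20,100,100),(35,255,255));G=((45,90,50),(85,255,255))
for n,by,bg in(("top",(205,150,340,240),(340,210,365,240)),("side",(275,145,375,230),(303,232,330,252))):
    for p in blobs(F[n],*Y,by):
        print(n,"yel",p.round(1),"z114",ray_pts(F[n],p,112)[0].round(),"z38",ray_pts(F[n],p,36)[0].round())
    for p in blobs(F[n],*G,bg): print(n,"grn",p.round(1),ray_pts(F[n],p,56)[0].round())
print("stud?",ray_pts(F["top"],[251,210],118).round(), "boxred", ray_pts(F["top"],[373,228],56).round())
E
```

```text
top yel [324.9 169. ] z114 [ 633. -109.  112.] z38 [ 655. -112.   36.]
top yel [239.8 171.4] z114 [643. 171. 112.] z38 [666. 182.  36.]
top yel [218.9 185.2] z114 [601. 241. 112.] z38 [622. 255.  36.]
top yel [259.2 185.9] z114 [590. 110. 112.] z38 [610. 117.  36.]
top yel [225.1 208.6] z114 [521. 223. 112.] z38 [538. 236.  36.]
top grn [353.7 225.8] [ 447. -192.   56.]
side yel [306.5 151.5] z114 [600. 239. 112.] z38 [650. 364.  36.]
side yel [289.1 158. ] z114 [520. 219. 112.] z38 [561. 343.  36.]
side yel [323.4 157.4] z114 [642. 170. 112.] z38 [696. 288.  36.]
side yel [317.1 168.2] z114 [589. 108. 112.] z38 [637. 220.  36.]
side yel [360.7 214.3] z114 [ 604. -192.  112.] z38 [ 655. -112.   36.]
side grn [313.9 242.5] [ 446. -194.   56.]
stud? [[510. 139. 118.]] boxred [[ 435. -256.   56.]]
```

View pics/crop.png

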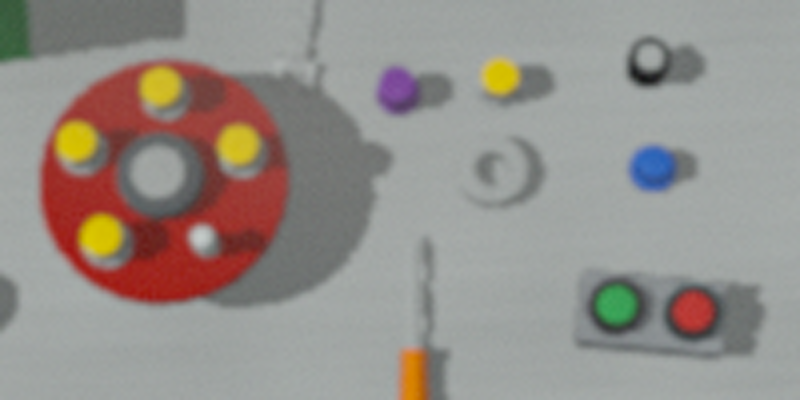

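The crop confirms it: yellow loose nut at crop (500,77), silvery bare stud at crop (203,237), and grey box green button at crop (617,305). Both views agree within 2–4 mm on the positions:

| Target | x (mm) | y (mm) |
|---|---|---|
| Nut | 655 | -112 |
| Stud (from the five-stud pattern) | 513 | 140 |
| Green button | 446 | -193 |

I'll close the fingers and travel high.

Request:
move_arm --commands '[0,0.02,-0.03,0.01,0,0,0.043,-0.061,0.02,0,0,0.066,-0.094,0.03,0,0,0.089,-0.127,0.03,0,0,0.112,-0.16,0.03,0]'

```text
clock: 0.52
eef_pos: [310.3, 378.7, 280.4]
ee_rot: [0.0, 0.174, 0.985, 0.0]
ft_force: [0.4, -0.1, 0.1]
width: 25.2
gripper_force: 0.0
```

Request:
move_arm --commands '[0,0.023,-0.033,0,0,0,0.046,-0.066,0,0,0,0.069,-0.099,0,0,0,0.092,-0.132,0,0,0,0.115,-0.165,0,0]'

```text
clock: 0.93
eef_pos: [425.0, 213.1, 279.8]
ee_rot: [-0.0, 0.174, 0.985, -0.0]
ft_force: [-0.0, 1.1, -0.0]
width: -0.1
gripper_force: 0.0
```

Request:
move_arm --commands '[0,0.023,-0.033,0,0,0,0.046,-0.066,0,0,0,0.069,-0.099,0,0,0,0.092,-0.132,0,0,0,0.115,-0.165,0,0]'

```text
clock: 1.35
eef_pos: [540.1, 48.0, 279.7]
ee_rot: [-0.0, 0.175, 0.985, -0.0]
ft_force: [-0.1, 0.2, -0.3]
width: -0.2
gripper_force: 0.0
```

Request:
move_arm --commands '[0,0.026,-0.036,0,0,0,0.052,-0.072,0,0,0,0.078,-0.108,0,0,0,0.1,-0.14,0,0,0,0.115,-0.16,0,0]'

```text
clock: 1.77
eef_pos: [656.0, -113.5, 279.1]
ee_rot: [-0.0, 0.175, 0.985, -0.0]
ft_force: [0.4, 0.8, -0.4]
width: 0.0
gripper_force: 0.0
```

```bash
cat >> h.py <<'E'
def wrist(png):
    s=manip.read_state();f=manip.grab_frame("wrist")
    w,x,y,z=s["ee_rot"]
    from scipy.spatial.transform import Rotation as R
    T=np.eye(4);T[:3,:3]=R.from_quat([x,y,z,w]).as_matrix();T[:3,3]=s["eef_pos"]
    f["extrinsics"]=T@np.array(f["mount"]);cv2.imwrite(png,f["img"][:,:,::-1]);print(s["clock"],np.round(s["eef_pos"],1));return f
E
python3 - <<'E'
from h import *
f=wrist("pics/w1.png")
h=cv2.cvtColor(f["img"],cv2.COLOR_RGB2HSV);m=cv2.inRange(h,(20,100,100),(35,255,255))
n,_,s,c=cv2.connectedComponentsWithStats(m)
for i in range(1,n):
    if s[i,4]>100: print(c[i].round(),s[i],ray_pts(f,c[i],37)[0].round(1))
E
```

```text
1.7667 [ 656.  -113.5  279.1]
[520.  42.] [ 500   23   40   40 1181] [594.1 162.7  37. ]
[592.  76.] [ 572   59   40   36 1076] [661.4 240.1  37. ]
[ 61. 141.] [   3  118   94   58 2776] [ 503.  -413.2   37. ]
[321. 170.] [310 158  24  25 469] [ 657.2 -107.5   37. ]
```

View pics/w1.png

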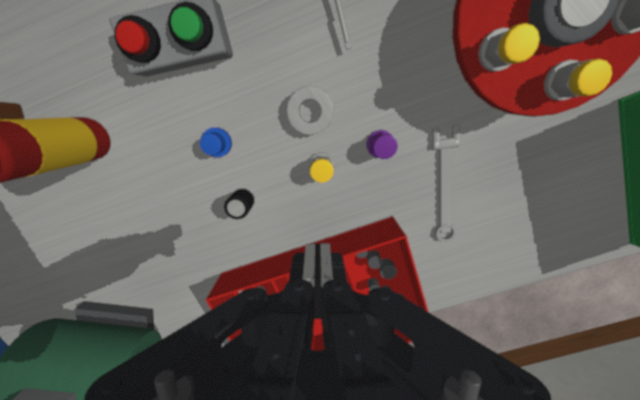

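The wrist view shows the yellow nut at (321,170), giving (657,-108), beside the purple one at (381,145). It agrees with the fixed cameras. The commanded (655,-110) is centred, so I'll descend 193 mm to put the tips 30 mm above the cap.

Request:
move_arm --commands '[0,0,0,-0.035,0,0,0,0,-0.07,0,0,0,0,-0.105,0,0,0,0,-0.13,0,0,0,0,-0.15,0]'

```text
clock: 2.23
eef_pos: [652.5, -109.5, 126.4]
ee_rot: [-0.003, 0.175, 0.985, 0.0]
ft_force: [0.6, -0.3, 0.7]
width: 0.1
gripper_force: 0.0
```

Request:
move_arm --commands '[0,0,0,-0.015,0,0,0,0,-0.028,0,0,0,0,-0.037,0,0,0,0,-0.042,0,0,0,0,-0.043,0]'

```text
clock: 2.65
eef_pos: [653.9, -109.7, 85.8]
ee_rot: [-0.001, 0.174, 0.985, 0.0]
ft_force: [-0.8, -0.8, -0.4]
width: -0.2
gripper_force: 0.0
```

```bash
python3 - <<'E'
from h import *
f=wrist("pics/w2.png")
h=cv2.cvtColor(f["img"],cv2.COLOR_RGB2HSV);m=cv2.inRange(h,(20,100,100),(35,255,255))
n,_,s,c=cv2.connectedComponentsWithStats(m)
for i in range(1,n):
    if s[i,4]>100: print(c[i].round(),s[i],ray_pts(f,c[i],37)[0].round(1))
E
```

```text
2.65 [ 653.9 -109.7   85.8]
[321. 231.] [ 298  212   47   41 1379] [ 653.8 -105.9   37. ]
```

View pics/w2.png

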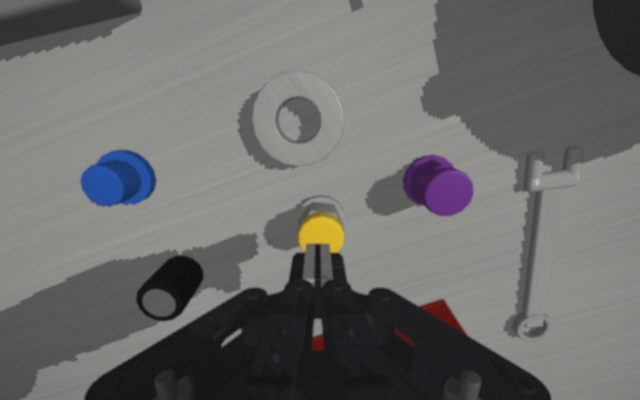

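The fingertips at (318,250) sit just over the yellow cap at (321,231), with the cap partly hidden behind them. They're centred and clear, so I'll hold still for 2.5 s.

Request:
move_arm --commands '[0,0,0,0,0,0,0,0,0,0,0,0,0,0,0,0,0,0,0,0,0,0,0,0,0]'

```text
clock: 3.12
eef_pos: [654.9, -110.1, 87.6]
ee_rot: [0.001, 0.175, 0.985, -0.0]
ft_force: [-0.4, -0.9, -0.0]
width: -0.1
gripper_force: 0.0
```

Request:
move_arm --commands '[0,0,0,0,0,0,0,0,0,0,0,0,0,0,0,0,0,0,0,0,0,0,0,0,0]'

```text
clock: 3.53
eef_pos: [654.6, -110.0, 87.0]
ee_rot: [-0.0, 0.174, 0.985, -0.0]
ft_force: [0.1, -0.8, -0.4]
width: 0.2
gripper_force: 0.0
```

Request:
move_arm --commands '[0,0,0,0,0,0,0,0,0,0,0,0,0,0,0,0,0,0,0,0,0,0,0,0,0]'

```text
clock: 3.95
eef_pos: [654.6, -110.0, 87.0]
ee_rot: [0.0, 0.174, 0.985, -0.0]
ft_force: [-0.0, 0.5, 0.2]
width: 0.1
gripper_force: 0.0
```

Request:
move_arm --commands '[0,0,0,0,0,0,0,0,0,0,0,0,0,0,0,0,0,0,0,0,0,0,0,0,0]'

```text
clock: 4.37
eef_pos: [654.6, -110.0, 87.0]
ee_rot: [0.0, 0.175, 0.985, -0.0]
ft_force: [0.3, 0.4, 0.3]
width: -0.0
gripper_force: 0.0
```

Request:
move_arm --commands '[0,0,0,0,0,0,0,0,0,0,0,0,0,0,0,0,0,0,0,0,0,0,0,0,0]'

```text
clock: 4.78
eef_pos: [654.6, -110.0, 87.0]
ee_rot: [0.0, 0.174, 0.985, -0.0]
ft_force: [-0.5, 0.7, 0.5]
width: 0.1
gripper_force: 0.0
```

Request:
move_arm --commands '[0,0,0,0,0,0,0,0,0,0,0,0,0,0,0,0,0,0,0,0,0,0,0,0,0]'

```text
clock: 5.2
eef_pos: [654.6, -110.0, 87.0]
ee_rot: [0.0, 0.175, 0.985, -0.0]
ft_force: [0.7, -0.7, -0.7]
width: 0.0
gripper_force: 0.0
```

Request:
move_arm --commands '[0,0,0,0,0,0,0,0,0,0,0,0,0,0,0,0,0,0,0,0,0,0,0,0,0]'

```text
clock: 5.62
eef_pos: [654.6, -110.0, 87.0]
ee_rot: [0.0, 0.175, 0.985, -0.0]
ft_force: [0.5, 0.5, 0.4]
width: -0.1
gripper_force: 0.0
```

Request:
move_arm --commands '[0,0,0,0.02,0,0,0,0,0.055,0,0,0,0,0.09,0,0,0,0,0.125,0,0,0,0,0.16,0]'

```text
clock: 6.03
eef_pos: [654.3, -109.9, 248.5]
ee_rot: [-0.0, 0.175, 0.985, 0.0]
ft_force: [0.2, -0.1, -0.1]
width: 0.2
gripper_force: 0.0
```

Request:
move_arm --commands '[0,0,0,0.025,0,0,0,0,0.04,0,0,0,0,0.053,0,0,0,0,0.053,0,0,0,0,0.053,0]'

```text
clock: 6.45
eef_pos: [654.8, -110.0, 300.7]
ee_rot: [0.001, 0.174, 0.985, -0.0]
ft_force: [0.5, 0.5, -0.1]
width: -0.1
gripper_force: 0.0
```

Next the stud at (513,140): shift (-142,+250), then a check with the wrist camera.

Request:
move_arm --commands '[0,-0.01,0.018,0,0,0,-0.026,0.046,0,0,0,-0.043,0.076,0,0,0,-0.06,0.106,0,0,0,-0.077,0.136,0,0]'

```text
clock: 6.87
eef_pos: [575.8, 27.0, 297.8]
ee_rot: [-0.002, 0.175, 0.985, -0.0]
ft_force: [-0.1, 0.2, -0.0]
width: 0.3
gripper_force: 0.0
```

Request:
move_arm --commands '[0,-0.017,0.03,0,0,0,-0.034,0.06,0,0,0,-0.05,0.088,0,0,0,-0.06,0.106,0,0,0,-0.065,0.114,0,0]'

```text
clock: 7.28
eef_pos: [509.9, 142.1, 298.3]
ee_rot: [-0.002, 0.173, 0.985, -0.0]
ft_force: [-0.8, -0.2, 0.5]
width: 0.2
gripper_force: 0.0
```

Request:
move_arm --commands '[0,0,0,0,0,0,0,0,0,0,0,0,0,0,0]'

```text
clock: 7.53
eef_pos: [513.3, 139.0, 299.5]
ee_rot: [-0.0, 0.175, 0.985, -0.001]
ft_force: [-0.4, 0.1, 1.3]
width: -0.0
gripper_force: 0.0
```

```bash
python3 - <<'E'
from h import *
f=wrist("pics/w3.png");pickle.dump(f,open("w3.pkl","wb"))
h=cv2.cvtColor(f["img"],cv2.COLOR_RGB2HSV);m=cv2.inRange(h,(20,100,100),(35,255,255))
n,_,s,c=cv2.connectedComponentsWithStats(m)
for i in range(1,n):
    if s[i,4]>100: print(c[i].round(),s[i],ray_pts(f,c[i],113)[0].round(1))
E
```

```text
7.5333 [513.3 139.  299.5]
[391. 163.] [377 149  30  29 666] [521.7 225.8 113. ]
[423. 218.] [410 206  28  26 580] [601.  244.3 113. ]
[319. 239.] [306 232  26  16 267] [583. 116. 113.]
[378. 264.] [365 252  26  26 517] [643.5 174.7 113. ]
[209. 296.] [199 287  21  19 314] [612.7 -51.4 113. ]
[629. 313.] [614 289  26  44 827] [837.8 478.6 113. ]
```

View pics/w3.png

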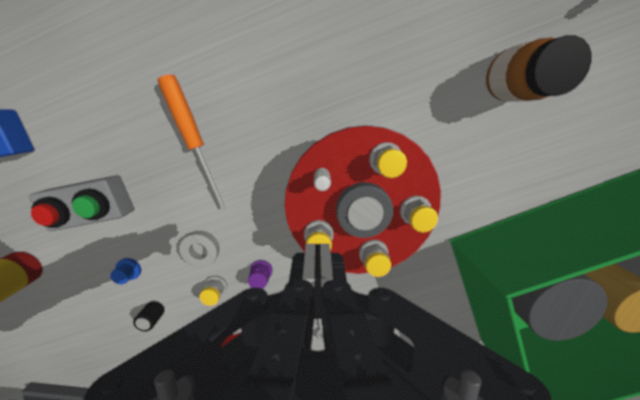

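The wrist view shows the bare stud at (322,180), with the four capped nuts at (391,163), (423,218), (378,264) and (319,239). Its reading sits about 4 mm higher in y than the fixed cameras, so I'll split the difference, to (514,142). Then down 133 mm, hold, and rise.

Request:
move_arm --commands '[0,0.001,0.002,-0.005,0,0,0.001,0.002,-0.035,0,0,0.001,0.002,-0.065,0,0,0.001,0.002,-0.09,0,0,0.001,0.002,-0.105,0]'

```text
clock: 8.0
eef_pos: [512.5, 140.8, 191.8]
ee_rot: [-0.002, 0.175, 0.985, -0.001]
ft_force: [-0.7, -0.6, -0.5]
width: -0.1
gripper_force: 0.0
```

Request:
move_arm --commands '[0,0,0,-0.01,0,0,0,0,-0.018,0,0,0,0,-0.024,0,0,0,0,-0.027,0,0,0,0,-0.028,0]'

```text
clock: 8.42
eef_pos: [514.1, 141.9, 167.1]
ee_rot: [0.0, 0.175, 0.985, 0.0]
ft_force: [-0.5, -0.0, -0.5]
width: -0.3
gripper_force: 0.0
```

```bash
python3 - <<'E'
from h import *
f=manip.grab_frame("side");a=f["img"][100:220,240:400,::-1]
f=wrist("pics/w4full.png");b=f["img"][::,:,::-1][100:300,180:460]
a=cv2.resize(a,(560,420),interpolation=cv2.INTER_CUBIC)[:400]
b=cv2.resize(b,(240,172));c=np.zeros((400,800,3),np.uint8);c[:,:560]=a;c[:172,560:]=b
cv2.imwrite("pics/w4.png",c)
E
```

```text
8.4667 [514.1 142.  167.3]
```

View pics/w4.png

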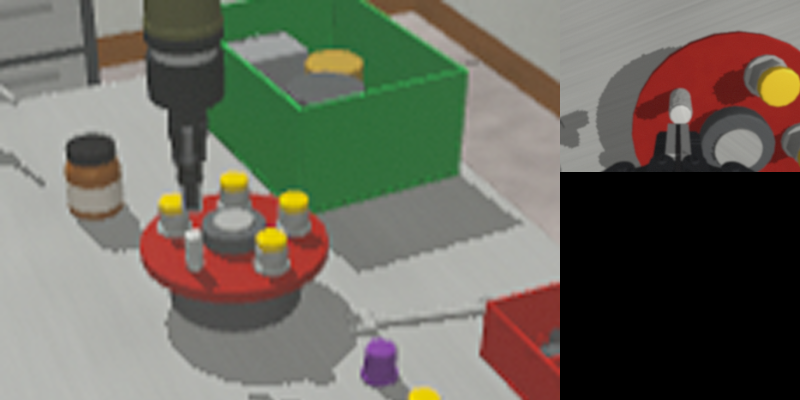

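The side crop shows the fingertips at (193,208), directly above the bare stud's top at (193,232), with a clear gap. Hold, then rise.

Request:
move_arm --commands '[0,0,0,0,0,0,0,0,0,0,0,0,0,0,0,0,0,0,0,0,0,0,0,0,0]'

```text
clock: 8.93
eef_pos: [513.7, 142.0, 167.3]
ee_rot: [0.0, 0.174, 0.985, 0.0]
ft_force: [0.4, -0.4, -0.5]
width: 0.2
gripper_force: 0.0
```

Request:
move_arm --commands '[0,0,0,0,0,0,0,0,0,0,0,0,0,0,0,0,0,0,0,0,0,0,0,0,0]'

```text
clock: 9.35
eef_pos: [513.6, 142.0, 167.0]
ee_rot: [-0.0, 0.174, 0.985, -0.0]
ft_force: [0.6, -0.5, 0.2]
width: 0.1
gripper_force: 0.0
```

Request:
move_arm --commands '[0,0,0,0,0,0,0,0,0,0,0,0,0,0,0,0,0,0,0,0,0,0,0,0,0]'

```text
clock: 9.77
eef_pos: [513.6, 142.0, 167.0]
ee_rot: [0.0, 0.174, 0.985, -0.0]
ft_force: [0.4, 0.7, 0.4]
width: -0.1
gripper_force: 0.0
```

Request:
move_arm --commands '[0,0,0,0,0,0,0,0,0,0,0,0,0,0,0,0,0,0,0,0,0,0,0,0,0]'

```text
clock: 10.18
eef_pos: [513.6, 142.0, 167.0]
ee_rot: [0.0, 0.174, 0.985, 0.0]
ft_force: [-0.9, -0.5, 1.0]
width: 0.2
gripper_force: 0.0
```

Request:
move_arm --commands '[0,0,0,0,0,0,0,0,0,0,0,0,0,0,0,0,0,0,0,0,0,0,0,0,0]'

```text
clock: 10.6
eef_pos: [513.6, 142.0, 167.0]
ee_rot: [-0.0, 0.174, 0.985, -0.0]
ft_force: [-0.0, 0.1, 0.2]
width: 0.2
gripper_force: 0.0
```

Request:
move_arm --commands '[0,0,0,0,0,0,0,0,0,0,0,0,0,0,0,0,0,0,0,0,0,0,0,0,0]'

```text
clock: 11.02
eef_pos: [513.6, 142.0, 167.0]
ee_rot: [-0.0, 0.174, 0.985, -0.0]
ft_force: [-0.4, -0.6, -0.2]
width: -0.0
gripper_force: 0.0
```

Request:
move_arm --commands '[0,0,0,0,0,0,0,0,0,0,0,0,0,0,0,0,0,0,0,0,0,0,0,0,0]'

```text
clock: 11.43
eef_pos: [513.6, 142.0, 167.0]
ee_rot: [-0.0, 0.175, 0.985, -0.0]
ft_force: [-0.3, -0.2, 0.6]
width: -0.1
gripper_force: 0.0
```

Request:
move_arm --commands '[0,0,0,0.02,0,0,0,0,0.05,0,0,0,0,0.085,0,0,0,0,0.115,0,0,0,0,0.133,0]'

```text
clock: 11.85
eef_pos: [514.9, 142.2, 303.7]
ee_rot: [0.002, 0.174, 0.985, 0.001]
ft_force: [0.4, 0.3, 0.7]
width: 0.0
gripper_force: 0.0
```

Request:
move_arm --commands '[0,0,0,0,0,0,0,0,0,0]'

```text
clock: 12.02
eef_pos: [514.2, 142.1, 301.3]
ee_rot: [0.001, 0.175, 0.985, 0.001]
ft_force: [-0.7, 0.2, -0.2]
width: 0.3
gripper_force: 0.0
```

Request:
move_arm --commands '[0,-0.004,-0.02,0,0,0,-0.011,-0.055,0,0,0,-0.018,-0.09,0,0,0,-0.025,-0.125,0,0,0,-0.032,-0.16,0,0]'

```text
clock: 12.43
eef_pos: [479.9, -19.1, 298.0]
ee_rot: [-0.002, 0.174, 0.985, -0.0]
ft_force: [0.4, 0.6, 0.1]
width: -0.3
gripper_force: 0.0
```

Request:
move_arm --commands '[0,-0.007,-0.035,0,0,0,-0.014,-0.07,0,0,0,-0.021,-0.105,0,0,0,-0.028,-0.14,0,0,0,-0.035,-0.168,0,0]'

```text
clock: 12.85
eef_pos: [445.0, -187.9, 298.1]
ee_rot: [-0.002, 0.175, 0.985, 0.0]
ft_force: [-0.2, -0.0, -0.5]
width: -0.3
gripper_force: 0.0
```

Request:
move_arm --commands '[0,0,-0.005,0,0,0,0,-0.005,0,0,0,0,-0.005,0,0,0,0,-0.005,0,0]'

```text
clock: 13.18
eef_pos: [446.4, -189.7, 299.1]
ee_rot: [-0.001, 0.174, 0.985, 0.001]
ft_force: [0.7, -0.3, 0.0]
width: -0.1
gripper_force: 0.0
```

```bash
python3 - <<'E'
from h import *
f=wrist("pics/w5.png")
h=cv2.cvtColor(f["img"],cv2.COLOR_RGB2HSV);m=cv2.inRange(h,(45,90,50),(85,255,255))
n,_,s,c=cv2.connectedComponentsWithStats(m)
for i in range(1,n):
    if s[i,4]>100: print(c[i].round(),s[i],ray_pts(f,c[i],57)[0].round(1))
E
```

```text
13.1833 [ 446.4 -189.7  299.1]
[213.  96.] [200  83  26  26 541] [ 312.9 -277.7   57. ]
[317. 173.] [305 160  25  26 508] [ 448.6 -189.3   57. ]
[119. 244.] [107 234  25  21 397] [ 448.8 -501.    57. ]
```

The wrist view puts the green button at (449,-189), and the commanded position (447,-191) is well on it. Going down.

Request:
move_arm --commands '[0,0.001,0,-0.03,0,0,0.001,0,-0.065,0,0,0.001,0,-0.1,0,0,0.001,0,-0.135,0,0,0.001,0,-0.16,0]'

```text
clock: 13.65
eef_pos: [446.7, -188.8, 137.6]
ee_rot: [-0.001, 0.173, 0.985, 0.001]
ft_force: [-0.9, 0.8, 0.0]
width: 0.2
gripper_force: 0.0
```

Request:
move_arm --commands '[0,0,0,-0.02,0,0,0,0,-0.035,0,0,0,0,-0.045,0,0,0,0,-0.05,0,0,0,0,-0.052,0]'

```text
clock: 14.07
eef_pos: [447.5, -189.7, 87.2]
ee_rot: [-0.001, 0.174, 0.985, 0.0]
ft_force: [0.2, 1.1, -0.5]
width: -0.2
gripper_force: 0.0
```

Request:
move_arm --commands '[0,0,0,-0.004,0,0,0,0,-0.008,0,0,0,0,-0.012,0,0,0,0,-0.015,0,0,0,0,-0.017,0]'

```text
clock: 14.48
eef_pos: [448.3, -191.1, 71.3]
ee_rot: [0.001, 0.175, 0.985, -0.0]
ft_force: [0.1, 2.1, 4.8]
width: 0.1
gripper_force: 2.2
```

Request:
move_arm --commands '[0,0,0,-0.001,0,0,0,0,-0.002,0,0,0,0,-0.002,0,0,0,0,-0.002,0]'

```text
clock: 14.82
eef_pos: [448.3, -191.2, 70.6]
ee_rot: [0.001, 0.175, 0.985, -0.0]
ft_force: [-1.6, 3.1, 14.5]
width: 0.2
gripper_force: 7.1
```

At 14.5 N the button is on its stop, so I'll release it.

Request:
move_arm --commands '[0,0,0,0.01,0,0,0,0,0.03,0,0,0,0,0.06,0,0,0,0,0.095,0,0,0,0,0.13,0]'

```text
clock: 15.23
eef_pos: [446.6, -190.8, 199.8]
ee_rot: [-0.001, 0.175, 0.985, 0.0]
ft_force: [1.2, 0.3, -0.4]
width: -0.1
gripper_force: 0.0
```

Request:
move_arm --commands '[0,0,0,0.035,0,0,0,0,0.07,0,0,0,0,0.09,0,0,0,0,0.1,0,0,0,0,0.1,0]'

```text
clock: 15.65
eef_pos: [448.6, -191.7, 301.3]
ee_rot: [0.002, 0.175, 0.985, -0.001]
ft_force: [0.7, 0.3, -0.5]
width: 0.1
gripper_force: 0.0
```

Request:
move_arm --commands '[0,0,0,0,0,0,0,0,0,0,0,0,0,0,0,0,0,0,0,0,0,0,0,0,0]'

```text
clock: 16.07
eef_pos: [447.2, -190.8, 297.7]
ee_rot: [-0.001, 0.175, 0.985, 0.0]
ft_force: [0.0, 0.7, -0.5]
width: 0.2
gripper_force: 0.0
```

```bash
python3 - <<'E'
from h import *
f=wrist("pics/w6.png")
h=cv2.cvtColor(f["img"],cv2.COLOR_RGB2HSV);m=cv2.inRange(h,(45,90,50),(85,255,255))
n,_,s,c=cv2.connectedComponentsWithStats(m)
for i in range(1,n):
    if s[i,4]>100: print(c[i].round(),ray_pts(f,c[i],57)[0].round(1))
E
```

```text
16.0667 [ 447.2 -190.8  297.7]
[213.  95.] [ 313.  -277.6   57. ]
[318. 172.] [ 448.6 -189.3   57. ]
[119. 244.] [ 448.8 -501.    57. ]
```

View pics/w6.png

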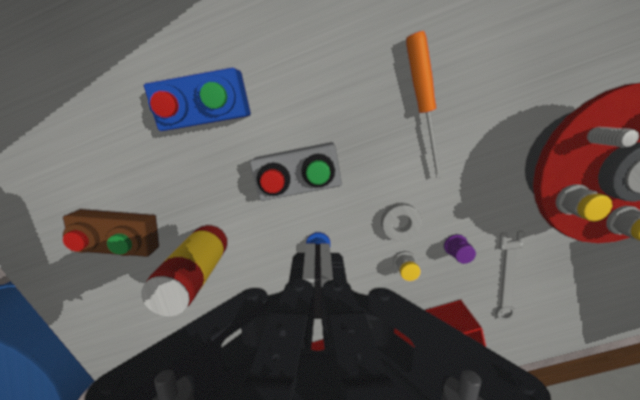

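The grey box's green button at (318,172) is back up, everything is undisturbed, and the arm is clear.

```bash
python3 -c "
from bench import manip
print(manip.hand_in())"
```

```text
the job is handed in; nothing more can be done
None
```

The job is done and handed in at about 16 s: I pointed at the loose yellow-capped nut, then the bare stud (about 2.9 s still over each, no contact), then pressed the grey box's green button to its stop and let go; the hand-in gave no verdict.

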